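# Refit the gauge plates of a fish measuring board

## Robot

A 7-joint arm with a two-finger parallel gripper is mounted at the origin on the work surface. World frame = base frame: x ahead of the robot, y to its left, z up, the work surface at z = 0. Lengths are in m, angles in rad, forces in N, time in s.
With the tool pointing down it reaches from about 0.4 to 0.85 m from the base axis. Payload 4.5 kg.
Tool frame: the origin (TCP) lies at the very end of the fingers, on their centre line; the grasp point (between the pads) lies 19 mm behind it (tcp_to_grasp is the z of the grasp point in the tool frame, in m); z points along the fingers, y is the line along which they close (so a half turn about z gives the same grasp; the last joint's range is limited). The gripper opens to 88 mm and grips with 3 to 60 N. Pads are 18 mm wide; open, the fingers measure 123 mm over their backs; the gripper's body (75 mm by 187 mm) begins 45 mm behind the grasp point.
Start: joints at [1.339, 0.689, -0.195, 1.565, 0.157, 0.902, -0.215], TCP at [0.164, -0.603, 0.239] pointing down, gripper open.
Joint ranges: [-3.01, 3.01], [-0.46, 2.08], [-1.47, 1.51], [0.13, 2.56], [-1, 4.14], [0.04, 2.09], [-2.66, 2.66]. Speed limits (rad/s): [2.57, 2.57, 3.14, 3.14, 3.14, 3.14, 3.14].

## Interface

Orientations are given as a unit quaternion [x, y, z, w].
In Python, from plant import * gives the robot as it stands. The module is installed in compiled form; this text tells all that it offers.
- The arm moves only by the shell command python3 -m jog 'ROWS' [OPENING] [FORCE]. ROWS is JSON, a list that holds one entry, the list of rows, each a list of 6 numbers: the shift along the tool's x, y, z in m, then the turn, a rotation vector about the tool's x, y, z in rad. In form: [[[dx, dy, dz, ax, ay, az], ...]]. A call has 1 to 12 rows; each row shifts and turns the commanded pose from where the row before left it, along the tool's axes as they then stand; what a row does not reach is not made up. A row lasts 1/8 s, in which the tool goes at most 62.5 mm and 10.7 degrees, less where a joint would pass 70% of its speed; a pose out of reach is approached as far as the arm can. A call with a gripper value outside its range is refused whole. OPENING is the finger opening in m, from 0 to 0.0881, set as the call begins (- or left out, the last holds). The fingers move at their own pace and stop on an object; FORCE is the grip in N (left out, the last holds). Time passes only in rows, so rows that do not move let the fingers close. It gives the time, the measured TCP pose, the force, the opening and the grip force at its end, in the units of the state.
- get_state(): the state, without advancing time (a new reading comes with each control period).
- snapshot(name): name is "scene" or "side" or "wrist"; returns a dict with "frame" (384x512x3 uint8, red, green, blue), "mtx" (3x3 intrinsics, pixels), "xyz" and "orientation" of the camera in the world; the wrist camera has in their place "mount" (4x4, takes a point from camera to tool coordinates, whose origin is the TCP and whose axes are the flange's). Camera axes: x right, y down, z forward; pixel columns grow to the right and rows downward; lengths in m; the calibration is good to about 2 mm. A picture is of the moment at which its call begins: read the wrist's pose just before it. There is no depth.
- finish_job(): hands the job in; it is judged then, once.
The state is a dict: "clock": time; "q": joint angles; "qd": joint speeds; "joint_torque": joint torques, N m; "tool_pos": TCP position; "eef_rot": TCP orientation; "contact_force": force on the tool from outside, world axes, zero at the start; "moment": the same for the moment, N m; "opening": opening from 0.0 (shut) to 1.0 (fully open); "finger_force": force on a finger pad.
Only numpy, scipy, OpenCV 4.12 (cv2) and the standard library are available. Lean on these libraries where they do the work, as an engineer would, in place of code of your own. Each camera call takes 0.05 s, during which the arm holds its last target. There are 200 camera calls.

## Task

Refit the wooden fish measuring board: lower every aluminium gauge plate that is there over the two pins of the bed that matches its length, and let it lie on the bed's rubber pads without pushing it down by hand. When all are on, take the sprung hand roller and roll each plate from end to end with firm, steady pressure until it lies flush on its bed, then put the roller back upright in its stand. Leave the other things on the bench where they are.

Things in the scene. Friction and masses are not known exactly. Their poses are not given: they have to be found in the camera images.
- plate_short_c (a point): Centre (half-way up) of the short gauge plate: a loose, rigid, bare aluminium plate 84 x 56 x 10 mm (x along its length, y across, z up), mass about 0.09 kg, engraved with dark graduation ticks along both long edges. Two 12 mm square through holes on its centre line at x = +-16 mm. It lies flat on the bench at the start, and may be absent (None). It fits either way round. Taken across its 56 mm width.
- plate_mid_c (a point): Centre (half-way up) of the mid gauge plate: a loose, rigid, bare aluminium plate 108 x 56 x 10 mm (x along its length, y across, z up), mass about 0.12 kg, engraved with dark graduation ticks along both long edges. Two 12 mm square through holes on its centre line at x = +-28 mm. It lies flat on the bench at the start, and may be absent (None). It fits either way round. Taken across its 56 mm width.
- plate_long_c (a point): Centre (half-way up) of the long gauge plate: a loose, rigid, bare aluminium plate 132 x 56 x 10 mm (x along its length, y across, z up), mass about 0.15 kg, engraved with dark graduation ticks along both long edges. Two 12 mm square through holes on its centre line at x = +-40 mm. It lies flat on the bench at the start, and may be absent (None). It fits either way round. Taken across its 56 mm width.
- bed_short: Fixed grey plastic bed for the short plate, 80 x 48 x 12 mm, on the wooden board; origin at the centre of its underside, 15 mm above the bench; x along its length. Two brass pins, 9 mm thick with tapered tips, rise 8 mm above its top at x = +-16 mm, y = 0. Pads (see its joint) at x = -32, 0, +32 mm. A plate lying on the pads has its centre 21 mm above this origin; pressed home, flush on the bed, 17 mm.
- bed_mid: Fixed grey plastic bed for the mid plate, 104 x 48 x 12 mm, on the wooden board; origin at the centre of its underside, 15 mm above the bench; x along its length. Two brass pins, 9 mm thick with tapered tips, rise 8 mm above its top at x = +-28 mm, y = 0. Pads (see its joint) at x = -44, 0, +44 mm. A plate lying on the pads has its centre 21 mm above this origin; pressed home, flush on the bed, 17 mm.
- bed_long: Fixed grey plastic bed for the long plate, 128 x 48 x 12 mm, on the wooden board; origin at the centre of its underside, 15 mm above the bench; x along its length. Two brass pins, 9 mm thick with tapered tips, rise 8 mm above its top at x = +-40 mm, y = 0. Pads (see its joint) at x = -56, 0, +56 mm. A plate lying on the pads has its centre 21 mm above this origin; pressed home, flush on the bed, 17 mm.
- board: Fixed brown wooden measuring board, 215 x 310 x 15 mm, origin at its underside. The three beds stand on it side by side at y = -94, 0 and +94 mm, x = 0, long sides along its x, in an order that changes. A wooden stop strip along its +x edge begins at x = 101 mm and rises 24 mm above the board (39 mm above the bench).
- pad_short_b (a joint): Travel of the middle bedding pad of the short bed in m: 0 standing 4 mm proud, 0.0042 fully down. Each bed has three such black rubber pads (10 mm along x, 36 mm along y); a pad holds up to about 8 N, yields above that and stays down. The roller passing over a pad with 10 to 18 N pushes it home; a home plate stands 2 mm above the pin tips.
- pad_mid_b (a joint): Travel of the middle bedding pad of the mid bed in m: 0 standing 4 mm proud, 0.0042 fully down. Each bed has three such black rubber pads (10 mm along x, 36 mm along y); a pad holds up to about 8 N, yields above that and stays down. The roller passing over a pad with 10 to 18 N pushes it home; a home plate stands 2 mm above the pin tips.
- pad_long_b (a joint): Travel of the middle bedding pad of the long bed in m: 0 standing 4 mm proud, 0.0042 fully down. Each bed has three such black rubber pads (10 mm along x, 36 mm along y); a pad holds up to about 8 N, yields above that and stays down. The roller passing over a pad with 10 to 18 N pushes it home; a home plate stands 2 mm above the pin tips.
- roller_handle (a point): Centre of the hand roller's upright wooden grip, 28 mm (x) x 40 mm (y) x 46 mm tall, which stands on a dark steel top plate 60 x 100 x 8 mm whose top is 23 mm below this point. Mass of the roller 0.34 kg. z up, x the rolling direction. It waits in its stand; push the grip down to press.
- roller_base (a point): The same roller: lowest point of its wheel while the spring is relaxed, 93 mm below the grip's centre. The free-turning black rubber wheel, 36 mm in diameter and 48 mm wide, axle along y, hangs in a sprung fork (62 mm wide) under the top plate.
- roller_spring (a joint): How far the roller's spring is pressed in, m: 0 relaxed, 0.016 fully in. Pressing force about 5 N + 1 N per mm.
- roller_wheel (a joint): Turn of the roller's wheel, rad; grows as the wheel rolls along the roller's +x.
- stand: Fixed steel stand of the roller, origin at the centre of its underside on the bench: two upright cheeks 62 mm (x) x 8 mm (y), centred at y = +-44 mm, tops 70 mm above the bench, open between and above. The roller's top plate rests across the two cheek tops with the wheel hanging between them, roller x along stand x; roller_base is then 8 mm above this origin.
- jar: Small glass jar, 42 mm wide, 55 mm tall; a bystander, origin at the centre of its underside.
- brush: Hand brush lying flat; a bystander, origin at the centre of its underside.
- tub: White open plastic tub, 180 x 90 x 60 mm; a bystander, origin at the centre of its underside.
- beaker: White plastic beaker, 64 mm wide, 75 mm tall; a bystander, origin at the centre of its underside.
- tin: Steel tin, 56 mm wide, 50 mm tall; a bystander, origin at the centre of its underside.
- squirt: White plastic bottle, 60 mm wide, 160 mm tall; a bystander, origin at the centre of its underside.
Things that resemble listed ones, but are neither listed nor needed, are in the scene too. What is shaped like the part that bears plate_short_c but orange or yellow is not meant.

How it is judged:
On the way, in this order (a step that is already met when the one before it is completed fails the run):
1. every plate present lies over the pins of its own bed, still up on the pads, and let go (horizontal distance between plate_short_c and bed_short below 0.004 m and angle between the x axis of plate_short_c and the x axis of bed_short, either way round below 0.06 rad and z of plate_short_c in the frame of bed_short between 0.0187 and 0.0225 m and angle between each of plate_short_c, plate_mid_c, plate_long_c's own z axis and vertical below 0.03 rad and contact force between the fingers and plate_short below 0.3 N and horizontal distance between plate_mid_c and bed_mid below 0.004 m and angle between the x axis of plate_mid_c and the x axis of bed_mid, either way round below 0.06 rad and z of plate_mid_c in the frame of bed_mid between 0.0187 and 0.0225 m and contact force between the fingers and plate_mid below 0.3 N and horizontal distance between plate_long_c and bed_long below 0.004 m and angle between the x axis of plate_long_c and the x axis of bed_long, either way round below 0.06 rad and z of plate_long_c in the frame of bed_long between 0.0187 and 0.0225 m and contact force between the fingers and plate_long below 0.3 N), for 0.2 s.
2. the roller rolls under load (over 6 N, wheel turning) on a plate (((contact force between roller and plate_short above 6 N and (velocity of joint roller_wheel above 0.4 rad/s or velocity of joint roller_wheel below -0.4 rad/s)) or (contact force between roller and plate_mid above 6 N and (velocity of joint roller_wheel above 0.4 rad/s or velocity of joint roller_wheel below -0.4 rad/s)) or (contact force between roller and plate_long above 6 N and (velocity of joint roller_wheel above 0.4 rad/s or velocity of joint roller_wheel below -0.4 rad/s)))), for 0.4 s.
3. every plate present lies flush on its bed (horizontal distance between plate_short_c and bed_short below 0.004 m and angle between the x axis of plate_short_c and the x axis of bed_short, either way round below 0.06 rad and z of plate_short_c in the frame of bed_short between 0.0155 and 0.0185 m and angle between each of plate_short_c, plate_mid_c, plate_long_c's own z axis and vertical below 0.018 rad and horizontal distance between plate_mid_c and bed_mid below 0.004 m and angle between the x axis of plate_mid_c and the x axis of bed_mid, either way round below 0.06 rad and z of plate_mid_c in the frame of bed_mid between 0.0155 and 0.0185 m and horizontal distance between plate_long_c and bed_long below 0.004 m and angle between the x axis of plate_long_c and the x axis of bed_long, either way round below 0.06 rad and z of plate_long_c in the frame of bed_long between 0.0155 and 0.0185 m), for 0.2 s.
At the end, for the whole second after the job is handed in: Every plate present lies over the pins of its own bed (centre within 4 mm), level within 1 degree and its underside within 1.5 mm of the bed's top; the roller rests upright in its stand, within 15 mm of its middle, at rest (all of step 3 and horizontal distance between roller_base and stand below 0.015 m and z of roller_base in the frame of stand between 0.005 and 0.011 m and angle between roller_base's own z axis and vertical below 0.08 rad and linear speed of roller below 0.02 m/s); the robot touches nothing.
It fails at once if a bystander is pushed more than 4 cm or knocked over (distance of any of jar, brush, tub, beaker, tin, squirt from where it was at the start of the episode above 0.04 m or angle between any of jar, tub, beaker, tin, squirt's own z axis and vertical above 0.6 rad).
It fails at once if a plate is pushed home with the fingers instead of the roller ((value of joint pad_short_b above 0.0025 m and velocity of joint pad_short_b above 0.004 m/s and contact force between the fingers and plate_short above 1 N) or (value of joint pad_mid_b above 0.0025 m and velocity of joint pad_mid_b above 0.004 m/s and contact force between the fingers and plate_mid above 1 N) or (value of joint pad_long_b above 0.0025 m and velocity of joint pad_long_b above 0.004 m/s and contact force between the fingers and plate_long above 1 N)).
Of plate_short, plate_mid, plate_long only 2 to 3 are there at a start; the rules pass over those that are not, and their reading is None.
At some moment in a run one of plate_short, plate_mid, plate_long may be knocked a few centimetres aside while the robot is not near it.
It also fails if it takes over 210 s, if anything falls off the work surface, if the arm or the gripper's body presses on something with over 40 N, if the wrist force passes 120 N, or if a joint passes its speed limit or range.

## Working session

There is one attempt and no reset: what is moved stays moved. The work goes in short steps, Python scripts to look and compute and a shell command to move; the robot and the scene stay as the last step left them, time stands still between calls to the robot, and variables do not carry over. Pictures are saved under pics/ and viewed, at most 14 in all, crops included, and the job is handed in when it is done.

```bash
mkdir -p pics
cat > h.py <<'E'
from plant import *
import numpy as np, cv2
from scipy.spatial.transform import Rotation as R
def cam(n):
    s=get_state(); d=snapshot(n); K=np.array(d["mtx"])
    if n=="wrist":
        T=np.eye(4);T[:3,:3]=R.from_quat(s["eef_rot"]).as_matrix();T[:3,3]=s["tool_pos"]
        T=T@np.array(d["mount"])
    else:
        T=np.eye(4);o=np.array(d["orientation"]);T[:3,:3]=R.from_quat(o).as_matrix() if o.size==4 else o;T[:3,3]=d["xyz"]
    return d["frame"],K,T
def ray(K,T,uv,z):
    uv=np.atleast_2d(np.array(uv,float));d=np.c_[uv,np.ones(len(uv))]@np.linalg.inv(K).T@T[:3,:3].T
    return T[:3,3]+d*((z-T[2,3])/d[:,2])[:,None]
def proj(K,T,p):
    p=(np.atleast_2d(p)-T[:3,3])@T[:3,:3]@K.T
    return p[:,:2]/p[:,2:]
def save(n,f): cv2.imwrite("pics/"+n,f[:,:,::-1])
E
python3 - <<'E'
from h import *
s=get_state();print(s)
for n in["scene","side","wrist"]:
    f,K,T=cam(n);save(n+"0.png",f);print(n,K.round(1).tolist(),T.round(3).tolist());np.savez("pics/"+n,f=f,K=K,T=T)
E
```

```text
{'clock': 0.0, 'q': array([ 1.33880455,  0.68997193, -0.19449819,  1.56635228,  0.1572779 ,
        0.90249072, -0.21508379]), 'qd': array([-1.67369376e-03, -9.37670938e-05,  4.11698044e-04,  9.64945492e-04,
        1.85132574e-04, -1.52795265e-04, -1.14389969e-04]), 'joint_torque': array([-1.43264624e-04, -5.27556252e+01, -1.26681212e+00, -1.53427380e+01,
       -5.25506702e-02,  6.72349430e-03,  1.72995879e-04]), 'tool_pos': array([ 0.16395262, -0.60245298,  0.23791495]), 'eef_rot': array([ 9.91176896e-01,  1.32542523e-01, -1.84015292e-04, -8.98418871e-04]), 'contact_force': array([-0.03388176,  0.70674415,  0.44550868]), 'moment': array([ 0.02490385,  0.00819315, -0.01690772]), 'finger_force': 0.0, 'opening': 0.9982944228769675}
scene [[391.9, 0.0, 256.1], [0.0, 391.9, 187.8], [0.0, 0.0, 1.0]] [[0.617, 0.645, -0.452, 1.036], [0.787, -0.502, 0.358, -0.438], [0.004, -0.577, -0.817, 1.037], [0.0, 0.0, 0.0, 1.0]]
side [[430.5, 0.0, 256.9], [0.0, 430.5, 193.7], [0.0, 0.0, 1.0]] [[-0.739, -0.342, 0.581, -0.205], [-0.674, 0.366, -0.642, 0.78], [0.007, -0.865, -0.501, 0.735], [0.0, 0.0, 0.0, 1.0]]
wrist [[328.6, 0.0, 253.1], [0.0, 328.6, 195.7], [0.0, 0.0, 1.0]] [[0.263, -0.932, -0.25, 0.228], [-0.965, -0.255, -0.067, -0.585], [-0.001, 0.259, -0.966, 0.384], [0.0, 0.0, 0.0, 1.0]]
```

View pics/scene0.png

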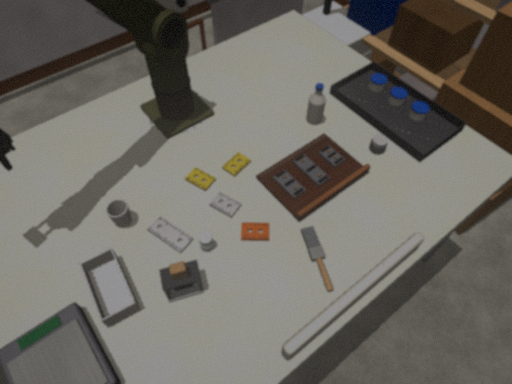

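View pics/side0.png

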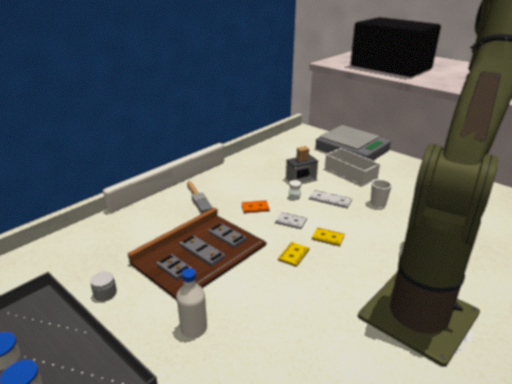

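The scene view shows two bare aluminium plates, a small one at (226,204) and a larger one at (170,234). The decoys are yellow at (200,178) and (236,163), and orange at (255,231). The board with three beds is around (312,173), the roller in its stand at (181,278), and the jar at (206,242), close to the larger plate. The two aluminium ones fit the description, so I'll confirm them in an enlarged crop.

Run:
```python
from h import *
d=np.load("pics/scene.npz");f=d["f"]
a=cv2.resize(f[190:300,140:275],None,fx=5.9,fy=5.4,interpolation=cv2.INTER_CUBIC)[:594]
save("c1.png",a)
b=cv2.resize(f[130:220,250:380],None,fx=6,fy=6,interpolation=cv2.INTER_CUBIC)
save("c2.png",b)
K,T=d["K"],d["T"]
for n,u,z in[("small",(226,204),.01),("big",(170,234),.01),("beds",[(289,183),(310,169),(331,155)],.027),("roller",(178,269),.12),("jar",(206,247),0),("tub",(110,285),0.03)]: print(n,ray(K,T,u,z)[:,:2].round(3).tolist())
```

```text
small [[0.46, -0.1]]
big [[0.444, -0.292]]
beds [[0.528, 0.099], [0.527, 0.19], [0.526, 0.286]]
roller [[0.605, -0.343]]
jar [[0.54, -0.23]]
tub [[0.49, -0.501]]
```

View pics/c1.png

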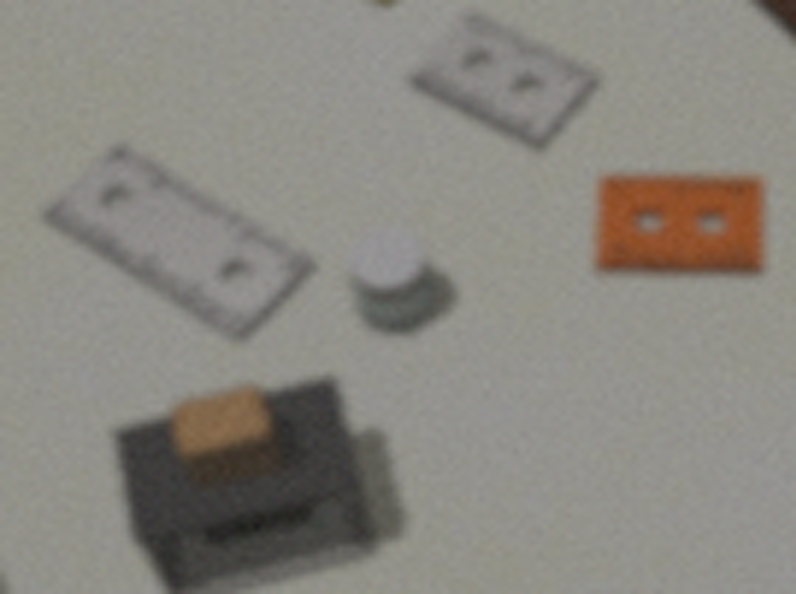

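View pics/c2.png

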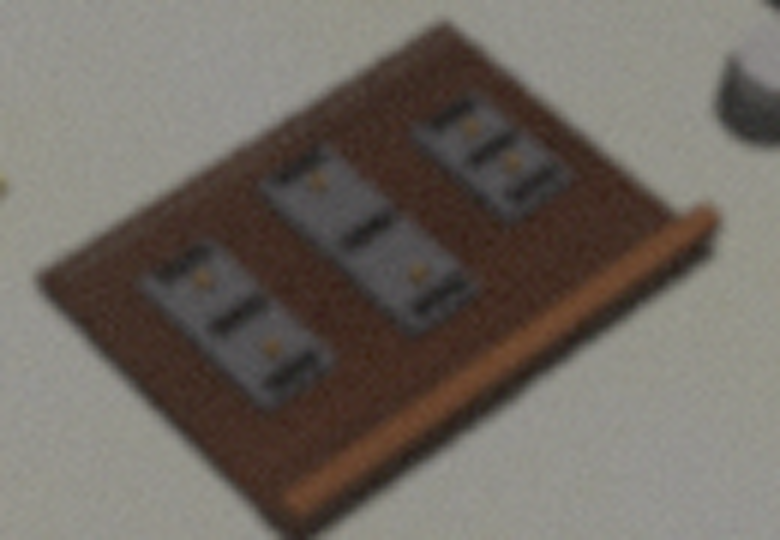

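The crops confirm two silvery plates. The small one has its holes close together, so it is the short plate; the big one has its holes far apart, so it is long or mid. The beds from the −y side are mid, long, short, and the strip is on the +x side. Next I move the wrist camera over the plates.

```bash
python3 -m jog '[[[0,0,0,0,0,0.133],[0,0,0,0,0,0.133],[0.0285,-0.0447,-0.0122,0,0,0],[0.0285,-0.0447,-0.0122,0,0,0],[0.0285,-0.0447,-0.0122,0,0,0],[0.0285,-0.0447,-0.0122,0,0,0],[0.0285,-0.0447,-0.0122,0,0,0],[0.0285,-0.0447,-0.0122,0,0,0],[0.0285,-0.0447,-0.0122,0,0,0],[0.0285,-0.0447,-0.0122,0,0,0],[0.0285,-0.0447,-0.0122,0,0,0],[0,0,0,0,0,0]]]' 0.088
python3 - <<'E'
from h import *
f,K,T=cam("wrist");save("w1.png",f);np.savez("pics/w1",f=f,K=K,T=T)
s=get_state();print(s["tool_pos"],R.from_quat(s["eef_rot"]).as_matrix().round(3).tolist())
E
```

```text
clock: 1.65
tool_pos: [0.4236, -0.1965, 0.3493]
eef_rot: [1.0, 0.005, 0.002, -0.001]
contact_force: [-0.4, -0.5, -0.5]
opening: 0.999
finger_force: 0.0
[ 0.42166684 -0.19917656  0.34872219] [[1.0, 0.004, 0.001], [0.004, -1.0, 0.0], [0.001, -0.0, -1.0]]
```

View pics/w1.png

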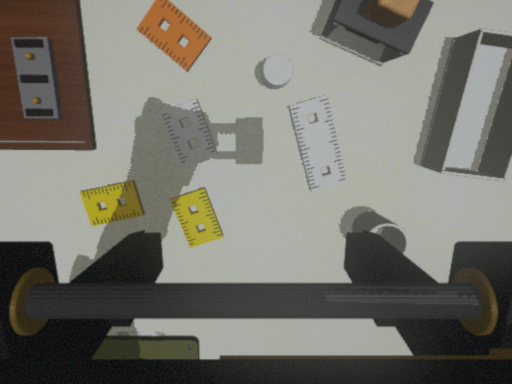

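This wrist view shows the bigger plate with corners near (289,106),(326,96),(346,181),(310,190). The short plate is in the arm's shadow, corners near (163,110),(199,99),(217,152),(181,163). Jar is at (276,71), beaker at (385,235), and the roller top right.

Run:
```python
from h import *
d=np.load("pics/w1.npz");K,T=d["K"],d["T"]
for n,c in[("big",[(289,106),(326,96),(346,181),(310,190)]),("short",[(163,110),(199,99),(217,152),(181,163)])]:
    p=ray(K,T,c,.01)[:,:2];v=p[2]-p[1];print(n,p.mean(0).round(4),np.linalg.norm(v),np.linalg.norm(p[1]-p[0]),"yaw",np.degrees(np.arctan2(*-v[::-1])))
d=np.load("pics/scene.npz");K,T=d["K"],d["T"]
b=ray(K,T,[(258,175),(325,135)],.015);print("board -x edge",b.round(3).tolist())
c=ray(K,T,[(160,262.5),(197,254.5),(204.5,282),(163,291)],.078);print("roller top corners",c.round(3).tolist(),c.mean(0))
```

```text
big [ 0.4396 -0.291 ] 0.1284707846220802 0.05373729260853524 yaw 17.374028172928373
short [ 0.4567 -0.1039] 0.07869862852213577 0.054283134638129546 yaw 17.86123040268915
board -x edge [[0.435, 0.046, 0.015], [0.441, 0.343, 0.015]]
roller top corners [[0.54, -0.366, 0.078], [0.581, -0.277, 0.078], [0.657, -0.304, 0.078], [0.613, -0.4, 0.078]] [ 0.59773655 -0.33666245  0.078     ]
```

```bash
cat >> h.py <<'E'
def plate(f,K,T,z,guess,L,vmin=None,tag=None):
    """rectangle of the aluminium plate: bright low-saturation blob whose centroid is nearest guess; via holes"""
    pass
def tool(target,yaw,z):
    s=get_state();M=R.from_quat(s["eef_rot"]).as_matrix();p=s["tool_pos"]
    cy=np.arctan2(M[1,0],M[0,0]);d=M.T@(np.array([*target,z])-p)
    print("pos",p.round(4),"yaw",round(np.degrees(cy),2),"tool shift",d.round(4),"turn az",round(-(yaw-cy),4), "tilt",M[:2,2].round(4))
E
python3 -m jog '[[[-0.005,0.026,0.0475,0,0,0],[-0.005,0.026,0.0475,0,0,0],[-0.005,0.026,0.0475,0,0,0],[-0.005,0.026,0.0475,0,0,0],[0,0,0,0,0,-0.152],[0,0,0,0,0,-0.152],[0,0,0,0,0,0],[0,0,0,0,0,0]]]'
python3 - <<'E'
from h import *
f,K,T=cam("wrist");save("w2.png",f);np.savez("pics/w2",f=f,K=K,T=T)
E
```

```text
clock: 2.7
tool_pos: [0.4, -0.3056, 0.1585]
eef_rot: [0.989, 0.149, -0.0, 0.0]
contact_force: [-0.5, 0.7, 0.7]
opening: 0.999
finger_force: 0.0
```

View pics/w2.png

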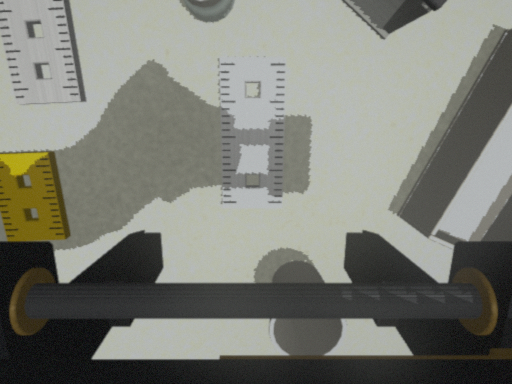

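The wrist view shows the long plate, corners (219,57),(285,57),(285,206),(221,206), with holes at (253,90) and (253,181). The beaker is at (305,320), behind the grasp. I'll segment the plate by chroma.

```bash
cat >> h.py <<'E'
def plate(f,K,T,z,guess,rad=.09,lo=None):
    """plate = bluish against the yellowish bench; least rectangle in the plane of its top"""
    g=cv2.GaussianBlur(f,(3,3),0).astype(float)
    c=(g[:,:,2]-g[:,:,0])/(g.sum(2)+1)
    u=proj(K,T,[*guess,z])[0];v,w=np.mgrid[:384,:512]
    near=np.hypot(w-u[0],v-u[1])<rad/ (T[2,3]-z)*K[0,0]*1.0
    th=lo if lo is not None else cv2.threshold(np.clip((c[near]+.1)*1000,0,255).astype(np.uint8),0,255,cv2.THRESH_OTSU)[0]/1000-.1
    m=((c>th)&near).astype(np.uint8)
    m=cv2.morphologyEx(m,cv2.MORPH_OPEN,np.ones((3,3)));m=cv2.morphologyEx(m,cv2.MORPH_CLOSE,np.ones((9,9)))
    C=[k for k in cv2.findContours(m,0,1)[0] if cv2.contourArea(k)>300]
    k=min(C,key=lambda k:np.linalg.norm(k[:,0].mean(0)-u))
    p=ray(K,T,k[:,0],z)[:,:2]
    (cx,cy),(a,b),an=cv2.minAreaRect((p*1000).astype(np.float32))
    if a<b:a,b,an=b,a,an+90
    an=(an+90)%180-90
    return np.array([cx,cy])/1000,np.radians(an),(a,b),th,m
E
python3 - <<'E'
from h import *
d=np.load("pics/w2.npz");f,K,T=d["f"],d["K"],d["T"]
c,y,ab,th,m=plate(f,K,T,.01,(.4396,-.291));print(c,np.degrees(y),ab,th)
x=ray(K,T,[(219,57),(285,57),(285,206),(221,206)],.01)[:,:2];print(x.mean(0))
tool(c,y,.003); print("beaker top?",ray(K,T,[(307,325)],.075))
E
```

```text
[ 0.44620749 -0.30785608] 30.579364776611328 (168.91944885253906, 139.201171875) -0.01200000000000001
[ 0.44033841 -0.29219179]
pos [ 0.4003 -0.3053  0.1586] yaw 17.24 tool shift [0.0432 0.016  0.1556] turn az -0.2329 tilt [-0.0003 -0.0004]
beaker top? [[ 0.31414381 -0.37741629  0.075     ]]
```

```bash
python3 -m jog '[[[0.021,0,0.02,0,0,0],[0.021,0,0.03,0,0,0],[0,-0.0007,0.04,0,0,0],[0,0,0.04,0,0,0],[0,0,0.016,0,0,0],[0,0,0.008,0,0,0],[0,0,0,0,0,0],[0,0,0,0,0,0]]]' 0.088
python3 - <<'E'
from h import *
tool((.4403,-.2922),np.radians(17.3),.003)
E
```

```text
clock: 3.75
tool_pos: [0.4413, -0.2921, 0.0056]
eef_rot: [0.989, 0.151, 0.001, 0.001]
contact_force: [-0.3, -0.7, 0.4]
opening: 0.995
finger_force: 0.0
pos [ 0.4413 -0.2921  0.0056] yaw 17.38 tool shift [-0.001  -0.0002  0.0026] turn az 0.0014 tilt [ 0.0018 -0.001 ]
```

```bash
python3 -m jog '[[[-0.001,0,0.0025,0,0,0],[0,0,0,0,0,0],[0,0,0,0,0,0],[0,0,0,0,0,0],[0,0,0,0,0,0],[0,0,0,0,0,0],[0,0,-0.02,0,0,0],[0,0,-0.05,0,0,0],[0,0,-0.06,0,0,0],[0,0,-0.06,0,0,0],[0,0,0,0,0,0]]]' 0.04 25
python3 - <<'E'
from h import *
f,K,T=cam("wrist");save("w3.png",f);np.savez("pics/w3",f=f,K=K,T=T)
tool((.527-.04,.19),np.radians(-1),.19)
E
```

```text
clock: 5.12
tool_pos: [0.4421, -0.2932, 0.196]
eef_rot: [0.989, 0.151, 0.004, 0.003]
contact_force: [0.2, -0.3, -1.1]
opening: 0.63
finger_force: 25.0
pos [ 0.4404 -0.2924  0.1936] yaw 17.39 tool shift [ 0.1886 -0.4465  0.0028] turn az 0.3209 tilt [ 0.0033 -0.002 ]
```

View pics/w3.png

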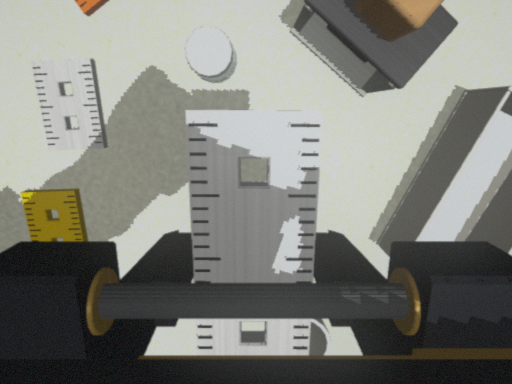

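The held plate is square in the jaws: front edge at row 110, holes at (254,171) and (253,325).

```bash
python3 -m jog '[[[0,0,0,0,0,0.16],[0,0,0,0,0,0.16],[0.0042,-0.0537,-0.003,0,0,0],[0.0042,-0.0537,-0.003,0,0,0],[0.0042,-0.0537,-0.003,0,0,0],[0.0042,-0.0537,-0.003,0,0,0],[0.0042,-0.0537,-0.003,0,0,0],[0.0042,-0.0537,-0.003,0,0,0],[0.0042,-0.0537,-0.003,0,0,0],[0.0042,-0.0537,-0.003,0,0,0],[0.0042,-0.0537,-0.003,0,0,0],[0,0,0,0,0,0]]]'
python3 - <<'E'
from h import *
d=np.load("pics/w3.npz");K,T=d["K"],d["T"]
# tool pose at that time
s=get_state()
import json
p0=np.array([.4404,-.2924,.1936]);y=np.radians(17.39);Rt=np.array([[np.cos(y),np.sin(y)],[np.sin(y),-np.cos(y)]])
for h in (.005,.007,.009):
    q=(ray(K,T,[(254,171),(253,325),(186,110),(322,110)],p0[2]+h)[:,:2]-p0[:2])@Rt
    print(h,q.round(4).tolist())
f,K,T=cam("wrist");save("w4.png",f);np.savez("pics/w4",f=f,K=K,T=T,p=s["tool_pos"],q=s["eef_rot"])
tool((.527-.04,.19),np.radians(-1),.22)
E
```

```text
clock: 6.68
tool_pos: [0.4839, 0.1964, 0.2171]
eef_rot: [1.0, -0.004, -0.001, -0.001]
contact_force: [-0.4, -0.4, -0.7]
opening: 0.629
finger_force: 25.0
0.005 [[0.0409, 0.0012], [-0.0379, 0.0008], [0.0671, -0.0276], [0.0671, 0.0301]]
0.007 [[0.0413, 0.0012], [-0.0365, 0.0008], [0.0671, -0.0272], [0.0671, 0.0296]]
0.009 [[0.0416, 0.0012], [-0.035, 0.0008], [0.0671, -0.0269], [0.0672, 0.0292]]
pos [0.4838 0.1926 0.2169] yaw -0.65 tool shift [ 0.0033  0.0026 -0.0031] turn az 0.0061 tilt [-0.0035 -0.0013]
```

View pics/w4.png

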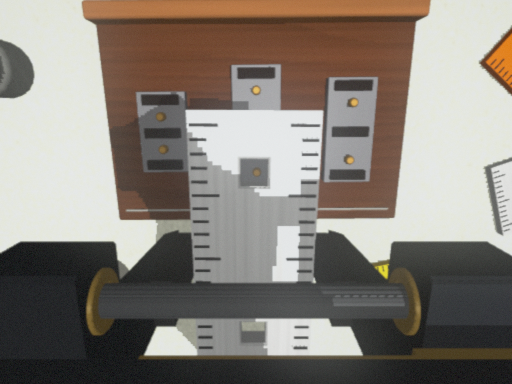

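Pins: long bed (256,90) and (256.5,172), the second seen through the front hole; short bed (160,117) and (163,149), on the left; mid bed (354,102) and (350,160), on the right. From these I work out the bed poses.

```bash
cat > pins.py <<'E'
from h import *
def go(npz,pins,z=.034,off=(0.0012,0.001)):
    d=np.load(npz);K,T=d["K"],d["T"];M=R.from_quat(d["q"]).as_matrix()
    w=ray(K,T,pins,z);t=(w-d["p"])@M
    print("world",w.round(4).tolist(),"mid",w.mean(0).round(4)[:2],"len",np.linalg.norm(w[0]-w[1]).round(4),"yaw",np.degrees(np.arctan2(*(w[0]-w[1])[[1,0]])).round(2))
    print(" tool centre",t.mean(0).round(4),"shift for plate",(t.mean(0)[:2]-off).round(4),"turn about tool z",np.arctan2(t[0,1]-t[1,1],t[0,0]-t[1,0]).round(4))
E
python3 - <<'E'
from pins import *
for p in ([(256,90),(256.5,172)],[(160,117),(163,149)],[(354,102),(350,160)]): go("pics/w4.npz",p)
d=np.load("pics/w4.npz");print(d["p"])
E
```

```text
world [[0.5663, 0.1939, 0.034], [0.4867, 0.1937, 0.034]] mid [0.5265 0.1938] len 0.0795 yaw 0.12
 tool centre [0.043  0.0027 0.183 ] shift for plate [0.0418 0.0017] turn about tool z -0.0092
world [[0.5418, 0.2875, 0.034], [0.5107, 0.287, 0.034]] mid [0.5263 0.2873] len 0.0311 yaw 0.9
 tool centre [ 0.0421 -0.0908  0.1831] shift for plate [ 0.0409 -0.0918] turn about tool z -0.0228
world [[0.5546, 0.0995, 0.034], [0.4984, 0.0994, 0.034]] mid [0.5265 0.0995] len 0.0562 yaw 0.11
 tool centre [0.0437 0.0969 0.1828] shift for plate [0.0425 0.0959] turn about tool z -0.009
[0.48390552 0.19640528 0.21706971]
```

```bash
python3 -m jog '[[[0,0,0,0,0,-0.013],[0.02,0,0,0,0,0],[0.021,0,0,0,0,0],[0,0,0.05,0,0,0],[0,0,0.05,0,0,0],[0,0,0.04,0,0,0],[0,0,0,0,0,0],[0,0,0,0,0,0],[0,0,0,0,0,0],[0,0,0,0,0,0]]]'
python3 - <<'E'
from h import *
s=get_state();f,K,T=cam("wrist");np.savez("pics/w5",f=f,K=K,T=T,p=s["tool_pos"],q=s["eef_rot"])
tool((.5265,.19),0.001,.07)
save("w5.png",cv2.resize(f[90:240,160:350],None,fx=4,fy=4,interpolation=cv2.INTER_CUBIC))
E
```

```text
clock: 7.98
tool_pos: [0.5271, 0.1908, 0.0804]
eef_rot: [1.0, -0.002, 0.001, -0.0]
contact_force: [-0.1, -0.2, -1.4]
opening: 0.634
finger_force: 25.0
pos [0.5269 0.1908 0.0801] yaw -0.18 tool shift [-0.0004  0.0009  0.0101] turn az -0.0042 tilt [0.0019 0.0007]
```

View pics/w5.png

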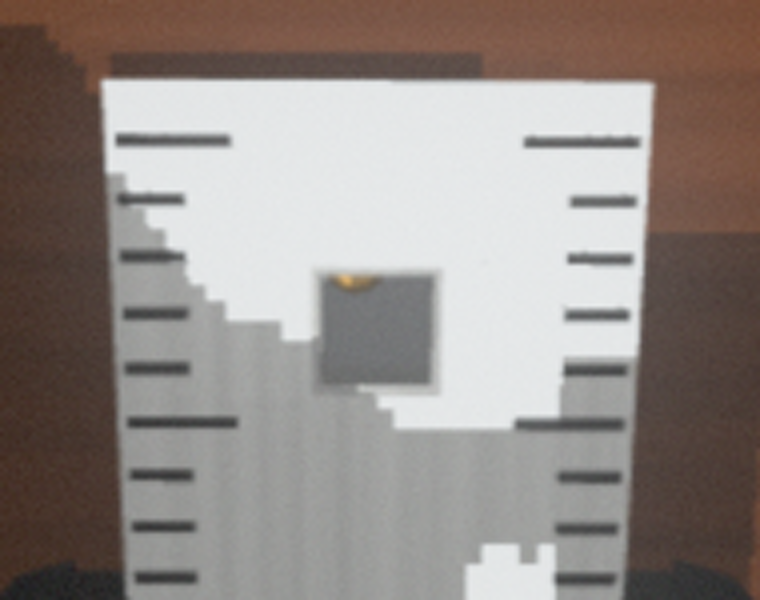

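The crop shows the front pin peeking out at the top of the front hole, full-frame about (249,158), and the hole centre at (254.5,172.5). I compare the two with rays.

Run:
```python
from h import *
d=np.load("pics/w5.npz");K,T=d["K"],d["T"];M=R.from_quat(d["q"]).as_matrix()
a=ray(K,T,[(248.75,158)],.034);b=ray(K,T,[(254.5,172.5)],.087);e=ray(K,T,[(185.5,110),(323,110.5)],.087)
for x in(a,b,e):print(((x-d["p"])@M).round(4).tolist())
```

```text
[[0.0379, -0.0031, 0.0465]]
[[0.0395, 0.0001, -0.0065]]
[[0.0656, -0.0284, -0.0064], [0.0654, 0.0282, -0.0065]]
```

```bash
python3 -m jog '[[[-0.001,-0.003,0,0,0,-0.005],[0,0,0.015,0,0,0],[0,0,0.015,0,0,0],[0,0,0,0,0,0],[0,0,0,0,0,0],[0,0,0,0,0,0]]]'
python3 - <<'E'
from h import *
s=get_state();f,K,T=cam("wrist");np.savez("pics/w6",f=f,K=K,T=T,p=s["tool_pos"],q=s["eef_rot"])
tool((.5265,.194),0.002,.05)
save("w6.png",cv2.resize(f[90:240,160:350],None,fx=4,fy=4,interpolation=cv2.INTER_CUBIC))
E
```

```text
clock: 8.78
tool_pos: [0.5256, 0.1936, 0.0492]
eef_rot: [1.0, 0.001, 0.0, -0.0]
contact_force: [-0.5, 0.3, -1.2]
opening: 0.63
finger_force: 25.0
pos [0.5256 0.1937 0.0493] yaw 0.1 tool shift [ 0.0009 -0.0003 -0.0007] turn az -0.0003 tilt [0.0007 0.0002]
```

View pics/w6.png

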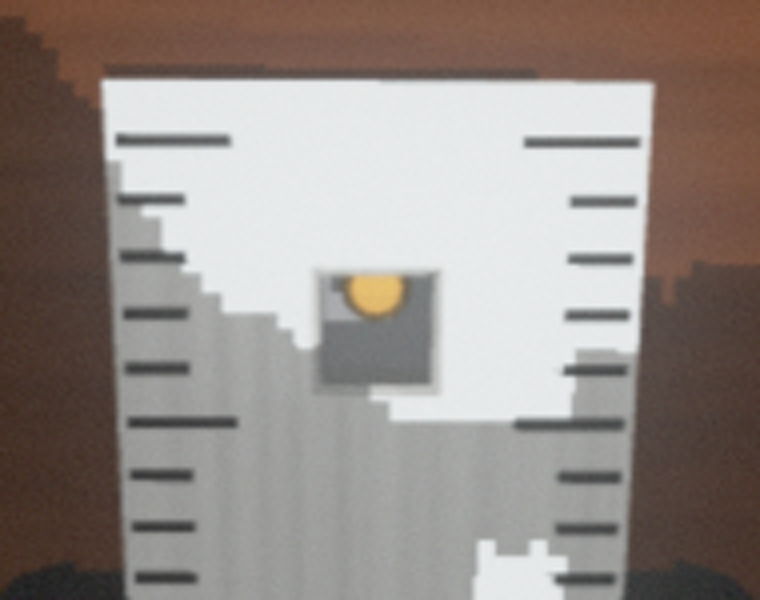

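The pin is now centred sideways at crop (375,291), full-frame (253.75,162.8), with the hole at (254.5,172.5).

Run:
```python
from h import *
d=np.load("pics/w6.npz");K,T=d["K"],d["T"];M=R.from_quat(d["q"]).as_matrix()
for a in(ray(K,T,[(253.75,162.8)],.035),ray(K,T,[(254.5,172.5)],d["p"][2]+.0068)):print(((a-d["p"])@M).round(4).tolist())
```

```text
[[0.0403, -0.0002, 0.0143]]
[[0.0396, 0.0001, -0.0068]]
```

```bash
python3 -m jog '[[[0.0006,0,0.004,0,0,0],[0,0,0.004,0,0,0],[0,0,0.004,0,0,0],[0,0,0,0,0,0],[0,0,0,0,0,0]]]'; python3 -m jog '[[[0,0,0.001,0,0,0],[0,0,0,0,0,0]]]'
```

```text
clock: 9.45
tool_pos: [0.5259, 0.1936, 0.037]
eef_rot: [1.0, 0.001, -0.0, 0.0]
contact_force: [-0.1, 0.9, -1.1]
opening: 0.628
finger_force: 25.0
clock: 9.7
tool_pos: [0.5259, 0.1936, 0.036]
eef_rot: [1.0, 0.001, 0.0, 0.0]
contact_force: [0.0, 0.6, -1.4]
opening: 0.631
finger_force: 25.0
```

```bash
python3 -m jog '[[[0,0,0,0,0,0],[0,0,0,0,0,0],[0,0,0,0,0,0],[0,0,-0.02,0,0,0],[0,0,-0.05,0,0,0],[0,0,-0.055,0,0,0],[-0.043,0,-0.06,0,0,0],[0,0,0,0,0,0],[0,0,0,0,0,0],[0,0,0,0,0,0]]]' 0.072
python3 - <<'E'
from h import *
s=get_state();f,K,T=cam("wrist");np.savez("pics/w7",f=f,K=K,T=T,p=s["tool_pos"],q=s["eef_rot"]);save("w7.png",f)
tool((.4186,-.116),np.radians(17.5),.16)
E
```

```text
clock: 10.95
tool_pos: [0.4894, 0.1931, 0.2104]
eef_rot: [1.0, 0.001, -0.001, 0.001]
contact_force: [-1.0, -0.2, -0.4]
opening: 0.819
finger_force: 0.0
pos [0.4894 0.1931 0.2103] yaw 0.07 tool shift [-0.0711  0.309   0.0509] turn az -0.3042 tilt [-0.002  -0.0012]
```

View pics/w7.png

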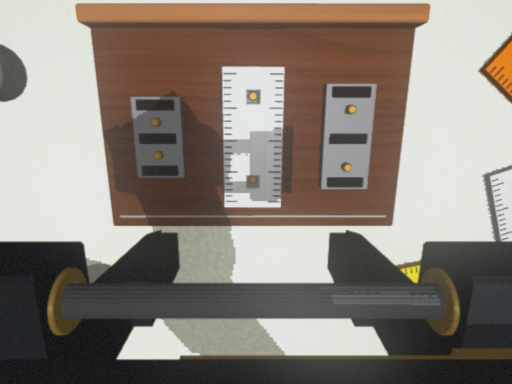

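The long plate lies over both pins, at (253,97) and (253,180). The short bed's pins are at (155,122) and (158,155). Next is the short plate.

```bash
python3 -m jog '[[[-0.0119,0.0515,0.0085,0,0,0],[-0.0119,0.0515,0.0085,0,0,0],[-0.0119,0.0515,0.0085,0,0,0],[-0.0119,0.0515,0.0085,0,0,0],[-0.0119,0.0515,0.0085,0,0,0],[-0.0119,0.0515,0.0085,0,0,0],[0,0,0,0,0,-0.152],[0,0,0,0,0,-0.152],[0,0,0,0,0,0],[0,0,0,0,0,0],[0,0,0,0,0,0]]]' 0.088
python3 - <<'E'
from pins import *
go("pics/w7.npz",[(155,122),(158,155)]);go("pics/w7.npz",[(253,97),(253,180)])
s=get_state();f,K,T=cam("wrist");np.savez("pics/w8",f=f,K=K,T=T,p=s["tool_pos"],q=s["eef_rot"]);save("w8.png",f)
tool((.4567,-.1039),np.radians(17.5),.003)
E
```

```text
clock: 12.38
tool_pos: [0.4187, -0.1154, 0.1607]
eef_rot: [0.988, 0.152, -0.0, 0.0]
contact_force: [-0.1, -0.5, -0.1]
opening: 0.998
finger_force: 0.0
world [[0.5422, 0.2874, 0.034], [0.5105, 0.2868, 0.034]] mid [0.5263 0.2871] len 0.0317 yaw 0.97
 tool centre [ 0.0374 -0.0942  0.1762] shift for plate [ 0.0362 -0.0952] turn about tool z -0.0157
world [[0.5653, 0.1936, 0.034], [0.4855, 0.1934, 0.034]] mid [0.5254 0.1935] len 0.0798 yaw 0.1
 tool centre [ 0.0363 -0.0005  0.1763] shift for plate [ 0.0351 -0.0015] turn about tool z -0.0004
pos [ 0.4187 -0.1154  0.1607] yaw 17.48 tool shift [0.0397 0.0004 0.1577] turn az -0.0003 tilt [-0.0002 -0.0002]
```

View pics/w8.png

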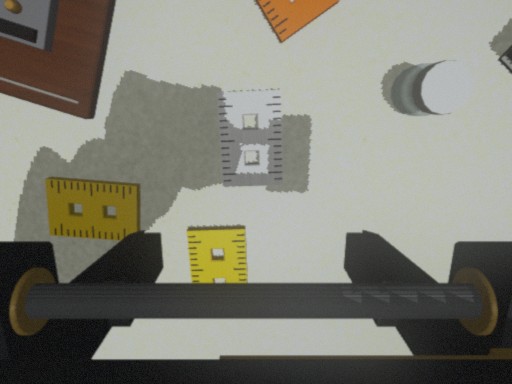

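The short plate's corners are about (220,90),(280,88),(282,185),(222,186). The fingers clear the yellow decoy at (217,255).

Run:
```python
from h import *
d=np.load("pics/w8.npz");K,T=d["K"],d["T"];M=R.from_quat(d["q"]).as_matrix()
t=(ray(K,T,[(220,90),(280,88),(282,185),(222,186)],.01)-d["p"])@M;print(t.round(4).tolist(),t.mean(0).round(4))
```

```text
[[0.0813, -0.0289, 0.1506], [0.083, 0.0227, 0.1506], [-0.0026, 0.0265, 0.1507], [-0.0036, -0.0292, 0.1507]] [ 0.0395 -0.0022  0.1506]
```

```bash
python3 -m jog '[[[0.02,-0.001,0.02,0,0,0],[0.0195,-0.001,0.03,0,0,-0.022],[0,0,0.045,0,0,0],[0,0,0.04,0,0,0],[0,0,0.0155,0,0,0],[0,0,0.007,0,0,0],[0,0,0,0,0,0],[0,0,0,0,0,0]]]' 0.088
python3 -m jog '[[[0,0,0,0,0,0],[0,0,0,0,0,0],[0,0,0,0,0,0],[0,0,0,0,0,0],[0,0,0,0,0,0],[0,0,-0.02,0,0,0],[0,0,-0.05,0,0,0],[0,0,-0.06,0,0,0],[0,0,-0.06,0,0,0],[0,0,0,0,0,0]]]' 0.04 25
python3 - <<'E'
from h import *
tool((.5263-.03,.287),np.radians(.3),.19)
E
```

```text
clock: 13.42
tool_pos: [0.458, -0.1023, 0.0052]
eef_rot: [0.987, 0.163, -0.002, -0.001]
contact_force: [-0.3, -0.1, 0.8]
opening: 0.998
finger_force: 0.0
clock: 14.68
tool_pos: [0.4609, -0.1028, 0.1986]
eef_rot: [0.987, 0.163, 0.002, 0.0]
contact_force: [0.1, 1.2, -1.5]
opening: 0.628
finger_force: 25.0
pos [ 0.4609 -0.1028  0.1986] yaw 18.73 tool shift [ 0.1587 -0.3579  0.0087] turn az 0.3216 tilt [ 0.0044 -0.0002]
```

```bash
python3 - <<'E'
from h import *
d=np.load("pics/scene.npz");K,T=d["K"],d["T"]
print("squirt",ray(K,T,(315,122),0),"tin",ray(K,T,(378,151),0))
E
python3 -m jog '[[[0,0,0,0,0,0.161],[0,0,0,0,0,0.161],[0.0095,-0.0557,0,0,0,0],[0.0095,-0.0557,0,0,0,0],[0.0095,-0.0557,0,0,0,0],[0.0095,-0.0557,0,0,0,0],[0.0095,-0.0557,0,0,0,0],[0.0095,-0.0557,0,0,0,0],[0.0095,-0.0557,0,0,0,0],[0,0,0,0,0,0]]]'
```

```text
squirt [[0.36288559 0.36998045 0.        ]] tin [[0.59996864 0.44719224 0.        ]]
clock: 15.92
tool_pos: [0.521, 0.2941, 0.1933]
eef_rot: [1.0, 0.007, -0.003, -0.002]
contact_force: [-0.4, -0.0, -0.6]
opening: 0.627
finger_force: 25.0
```

```bash
python3 -m jog '[[[0.003,0,0.05,0,0,0.009],[0,0,0.05,0,0,0],[0,0,0.03,0,0,0],[0,0,0,0,0,0],[0,0,0,0,0,0],[0,0,0,0,0,0]]]'
python3 - <<'E'
from h import *
s=get_state();f,K,T=cam("wrist");np.savez("pics/w9",f=f,K=K,T=T,p=s["tool_pos"],q=s["eef_rot"])
tool((.5263,.2872),0.003,.05)
save("w9.png",cv2.resize(f[90:240,160:350],None,fx=4,fy=4,interpolation=cv2.INTER_CUBIC))
E
```

```text
clock: 16.68
tool_pos: [0.5262, 0.2882, 0.0665]
eef_rot: [1.0, -0.002, -0.001, -0.001]
contact_force: [-0.8, 0.0, -0.6]
opening: 0.626
finger_force: 25.0
pos [0.5261 0.2883 0.0664] yaw -0.2 tool shift [0.0002 0.0011 0.0164] turn az -0.0065 tilt [-0.0018  0.0021]
```

View pics/w9.png

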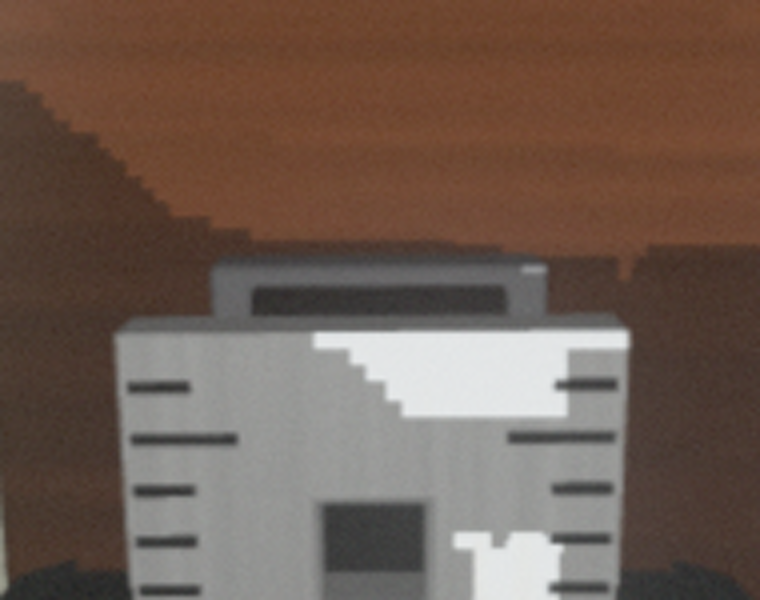

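The short plate is held square. The bed's front edge sits at full-frame (213..296.8, 154.5), the plate's front top edge at (188.8..317.5, 172.5), and the front hole at column 253.5, top rim at row 215.

Run:
```python
from h import *
d=np.load("pics/w9.npz");K,T=d["K"],d["T"];M=R.from_quat(d["q"]).as_matrix();z=d["p"][2]
for n,u,h in(("bed front edge (40)",[(213,154.8),(296.8,154.8)],.027),("plate front edge (42)",[(188.8,172.5),(317.5,172)],z+.0065),("hole top rim (22)",[(240,215.3),(267,215.3)],z+.0065)):print(n,((ray(K,T,u,h)-d["p"])@M).round(4).tolist())
```

```text
bed front edge (40) [[0.0408, -0.0232, 0.0394], [0.0408, 0.0242, 0.0393]]
plate front edge (42) [[0.0395, -0.0283, -0.0065], [0.0398, 0.0272, -0.0066]]
hole top rim (22) [[0.0201, -0.0064, -0.0065], [0.0201, 0.0057, -0.0065]]
```

```bash
python3 -m jog '[[[0.0027,0.001,0,0,0,-0.0055],[0,0,0.012,0,0,0],[0,0,0.005,0,0,0],[0,0,0,0,0,0],[0,0,0,0,0,0],[0,0,0,0,0,0]]]'
python3 - <<'E'
from h import *
s=get_state();f,K,T=cam("wrist");np.savez("pics/w10",f=f,K=K,T=T,p=s["tool_pos"],q=s["eef_rot"])
tool((.5288,.2873),0.002,.036)
E
```

```text
clock: 17.48
tool_pos: [0.528, 0.2871, 0.0481]
eef_rot: [1.0, 0.001, -0.002, -0.001]
contact_force: [-0.4, 0.3, -0.6]
opening: 0.627
finger_force: 25.0
pos [0.528  0.2871 0.0482] yaw 0.13 tool shift [ 0.0008 -0.0002  0.0122] turn az 0.0003 tilt [-0.0036  0.0011]
```

```bash
python3 -m jog '[[[0.0008,0,0.004,0,0,0],[0,0,0.004,0,0,0],[0,0,0.004,0,0,0],[0,0,0.001,0,0,0],[0,0,0,0,0,0],[0,0,0,0,0,0]]]'
```

```text
clock: 18.27
tool_pos: [0.5286, 0.2869, 0.0358]
eef_rot: [1.0, 0.001, -0.002, -0.0]
contact_force: [-1.7, -1.3, 7.7]
opening: 0.628
finger_force: 25.0
```

```bash
python3 -m jog '[[[0,0,-0.001,0,0,0],[0,0,0,0,0,0],[0,0,0,0,0,0]]]'
python3 - <<'E'
from h import *
s=get_state();f,K,T=cam("wrist");np.savez("pics/w11",f=f,K=K,T=T,p=s["tool_pos"],q=s["eef_rot"]);print(s["tool_pos"],s["contact_force"])
a=cv2.resize(f[140:240,170:340],None,fx=4,fy=4,interpolation=cv2.INTER_CUBIC)
save("w11.png",a)
E
```

```text
clock: 18.65
tool_pos: [0.5287, 0.287, 0.0359]
eef_rot: [1.0, 0.001, -0.002, -0.0]
contact_force: [-0.5, 0.2, 1.8]
opening: 0.628
finger_force: 25.0
[0.52867058 0.2869927  0.03591704] [-0.48406945  0.22359067  1.80088121]
```

View pics/w11.png

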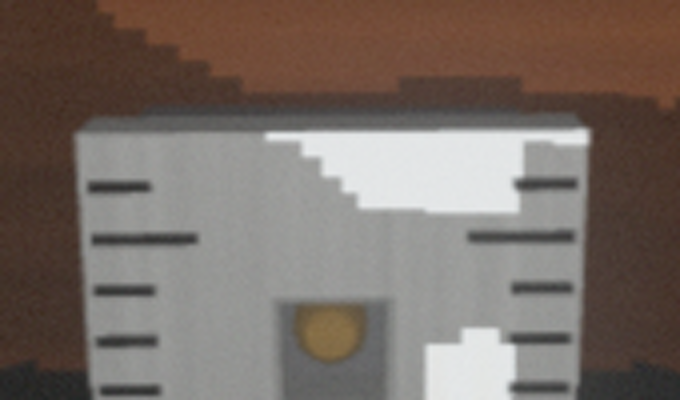

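The pin shows inside the hole, laterally centred at crop (330,330).

Run:
```python
from h import *
d=np.load("pics/w11.npz");K,T=d["K"],d["T"];M=R.from_quat(d["q"]).as_matrix();z=d["p"][2]
for n,u,h in(("pin",[(252.5,222.5)],.035),("plate front edge (42)",[(189.5,172.7),(317.5,172)],z+.0065),("hole top rim (22)",[(240,215),(267,215)],z+.0065)):print(n,((ray(K,T,u,h)-d["p"])@M).round(4).tolist())
```

```text
pin [[0.014, -0.0008, 0.0009]]
plate front edge (42) [[0.0394, -0.028, -0.0066], [0.0398, 0.0272, -0.0067]]
hole top rim (22) [[0.0202, -0.0064, -0.0066], [0.0202, 0.0057, -0.0066]]
```

Hole and pin agree within 0.2 mm, so the plate is resting on the pads. Release it and check.

```bash
python3 -m jog '[[[0,0,0,0,0,0],[0,0,0,0,0,0],[0,0,0,0,0,0],[0,0,-0.02,0,0,0],[0,0,-0.05,0,0,0],[0,0,-0.055,0,0,0],[-0.043,0.03,-0.04,0,0,0],[0,0.06,-0.01,0,0,0],[0,0,0,0,0,0],[0,0,0,0,0,0],[0,0,0,0,0,0]]]' 0.07
python3 - <<'E'
from h import *
s=get_state();f,K,T=cam("wrist");np.savez("pics/w12",f=f,K=K,T=T,p=s["tool_pos"],q=s["eef_rot"]);save("w12.png",f)
g,K,T=cam("scene");np.savez("pics/s2",f=g,K=K,T=T)
d=np.load("pics/scene.npz")["f"];df=np.abs(d.astype(int)-g).sum(2);print(df[220:250,140:215].mean(), df[255:300,155:215].mean())
tool((.57,-.42),0,.25)
E
```

```text
clock: 20.08
tool_pos: [0.4887, 0.1999, 0.2091]
eef_rot: [1.0, 0.002, -0.002, -0.001]
contact_force: [0.1, -0.5, 0.6]
opening: 0.797
finger_force: 0.0
28.26711111111111 10.294814814814815
pos [0.4885 0.1997 0.2087] yaw 0.25 tool shift [ 0.0786  0.62   -0.0425] turn az 0.0044 tilt [-0.0044  0.0015]
```

View pics/w12.png

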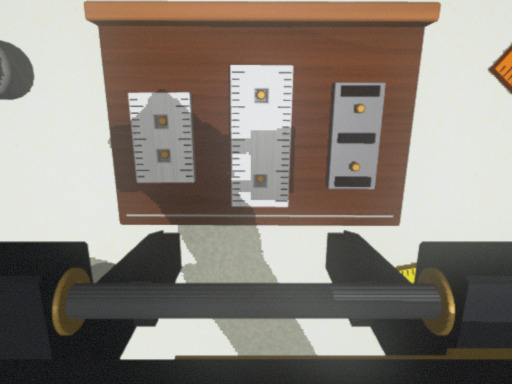

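The wrist view shows both plates over their pins (short at (163,138), long at (261,136)), and the mid bed is empty. I've used up my picture allowance, so everything from here is numeric. Now the roller.

```bash
python3 -m jog '[[[0.007,0.0521,-0.0031,0,0,0],[0.007,0.0521,-0.0031,0,0,0],[0.007,0.0521,-0.0031,0,0,0],[0.007,0.0521,-0.0031,0,0,0],[0.007,0.0521,-0.0031,0,0,0],[0.007,0.0521,-0.0031,0,0,0],[0.007,0.0521,-0.0031,0,0,0],[0.007,0.0521,-0.0031,0,0,0],[0.007,0.0521,-0.0031,0,0,0],[0.007,0.0521,-0.0031,0,0,0]]]' 0.088
python3 -m jog '[[[0,0,0,0,0,0.134],[0,0,0,0,0,0.134],[0,0,0,0,0,0.134],[0,0,0,0,0,0],[0,0,0,0,0,0],[0,0,0,0,0,0]]]'
cat > rol.py <<'E'
from h import *
def look(name,zg=.124,zt=.078):
    s=get_state();f,K,T=cam("wrist");np.savez("pics/"+name,f=f,K=K,T=T,p=s["tool_pos"],q=s["eef_rot"]);save(name+".png",f)
    g=cv2.GaussianBlur(f,(3,3),0).astype(int);r,gg,b=g[:,:,0],g[:,:,1],g[:,:,2]
    hsv=cv2.cvtColor(cv2.GaussianBlur(f,(3,3),0),cv2.COLOR_RGB2HSV)
    m=((hsv[:,:,0]>5)&(hsv[:,:,0]<22)&(hsv[:,:,1]>70)&(hsv[:,:,2]>60)).astype(np.uint8);m[225:]=0
    m=cv2.morphologyEx(m,cv2.MORPH_OPEN,np.ones((3,3)))
    for k in cv2.findContours(m,0,1)[0]:
        if cv2.contourArea(k)<80: continue
        x=k[:,0];med=hsv[:,:,:][cv2.drawContours(np.zeros(m.shape,np.uint8),[k],-1,1,-1)>0].mean(0)
        print("wood blob",cv2.boundingRect(k),cv2.contourArea(k),med.round(0),"poly",cv2.approxPolyDP(k,4,True)[:,0].tolist())
    m=((hsv[:,:,2]<95)&(hsv[:,:,1]<90)).astype(np.uint8);m[225:]=0
    for k in cv2.findContours(cv2.morphologyEx(m,cv2.MORPH_OPEN,np.ones((3,3))),0,1)[0]:
        if cv2.contourArea(k)>1500: print("dark",cv2.contourArea(k),cv2.approxPolyDP(k,4,True)[:,0].tolist())
E
python3 - <<'E'
from rol import *
look("r1");tool((.598,-.337),np.radians(-23),.24)
E
```

```text
clock: 21.42
tool_pos: [0.5607, -0.3234, 0.2389]
eef_rot: [1.0, 0.002, -0.002, -0.001]
contact_force: [0.6, 0.4, 0.9]
opening: 1.001
finger_force: 0.0
clock: 22.18
tool_pos: [0.5602, -0.3224, 0.2391]
eef_rot: [0.98, -0.198, -0.002, -0.0]
contact_force: [0.3, -0.3, -0.1]
opening: 0.999
finger_force: 0.0
wood blob (28, 188, 77, 37) 2005.5 [ 14. 193. 167.] poly [[31, 191], [28, 224], [75, 224], [78, 218], [83, 224], [102, 224], [104, 206], [38, 188]]
wood blob (233, 117, 50, 37) 1649.5 [ 17. 105. 162.] poly [[282, 120], [236, 119], [235, 151], [281, 151]]
dark 3528.0 [[309, 138], [295, 130], [301, 119], [284, 119], [281, 152], [236, 154], [235, 118], [290, 111], [267, 104], [256, 107], [256, 99], [227, 108], [224, 100], [203, 114], [207, 164], [306, 160]]
dark 2063.5 [[381, 90], [370, 93], [391, 219], [393, 224], [407, 224]]
dark 4427.5 [[478, 69], [448, 78], [465, 214], [450, 224], [493, 224]]
dark 4044.0 [[465, 0], [484, 67], [494, 131], [511, 138], [507, 1]]
pos [ 0.5601 -0.3225  0.2392] yaw -22.84 tool shift [ 0.0405 -0.0013 -0.001 ] turn az 0.0028 tilt [-0.004  0.001]
```

Run:
```python
from h import *
d=np.load("pics/r1.npz");f,K,T=d["f"],d["K"],d["T"];M=R.from_quat(d["q"]).as_matrix()
hsv=cv2.cvtColor(cv2.GaussianBlur(f,(3,3),0),cv2.COLOR_RGB2HSV)
m=((hsv[:,:,0]>5)&(hsv[:,:,0]<24)&(hsv[:,:,1]>60)&(hsv[:,:,2]>60)).astype(np.uint8);m[:,:200]=0;m[200:]=0
k=max(cv2.findContours(m,0,1)[0],key=cv2.contourArea);print(cv2.minAreaRect(k))
print(hsv[108:160:2,258].tolist())
for v in(117,119,152,154):print(v,((ray(K,T,[(234,v),(283,v)],.124)-d["p"])@M).round(4).tolist())
```

```text
((258.0, 135.0), (36.0, 50.0), 90.0)
[[20, 8, 94], [20, 8, 93], [20, 8, 92], [8, 11, 94], [15, 41, 88], [17, 93, 110], [16, 106, 154], [17, 109, 176], [17, 109, 183], [17, 109, 184], [17, 109, 182], [17, 108, 179], [16, 109, 176], [17, 110, 174], [16, 108, 172], [16, 111, 172], [17, 110, 170], [17, 109, 169], [17, 109, 168], [17, 108, 168], [17, 109, 168], [16, 108, 156], [16, 88, 119], [17, 26, 88], [18, 15, 87], [18, 15, 84]]
117 [[0.0593, -0.0153, 0.1149], [0.0594, 0.0225, 0.1149]]
119 [[0.0578, -0.0153, 0.1149], [0.0579, 0.0226, 0.1149]]
152 [[0.0323, -0.0157, 0.115], [0.0323, 0.0232, 0.115]]
154 [[0.0307, -0.0157, 0.115], [0.0307, 0.0232, 0.115]]
```

```bash
python3 -m jog '[[[0.0224,0.002,0,0,0,0],[0.0224,0.0017,0.02,0,0,0],[0,0,0.05,0,0,0],[0,0,0.05,0,0,0],[0,0,0.025,0,0,0],[0,0,0.011,0,0,0],[0,0,0,0,0,0],[0,0,0,0,0,0],[0,0,0,0,0,0]]]' 0.088; python3 -c "
from h import *
tool((.598,-.337),np.radians(-23),.081)"
```

```text
clock: 23.35
tool_pos: [0.6002, -0.3437, 0.0845]
eef_rot: [0.98, -0.198, -0.001, 0.0]
contact_force: [0.1, -0.4, 0.4]
opening: 0.998
finger_force: 0.0
pos [ 0.6002 -0.3437  0.0845] yaw -22.9 tool shift [-0.0046 -0.0053  0.0035] turn az 0.0018 tilt [-0.0017 -0.0003]
```

Close gently first, then firmly.

```bash
python3 -m jog '[[[0,0,0.0035,0,0,0],[0,0,0,0,0,0],[0,0,0,0,0,0],[0,0,0,0,0,0],[0,0,0,0,0,0],[0,0,0,0,0,0],[0,0,0,0,0,0]]]' 0.02 10;  python3 -m jog '[[[0,0,0,0,0,0],[0,0,0,0,0,0],[0,0,0,0,0,0]]]' 0.02 55; python3 -c "
from h import *
s=get_state();print(s['tool_pos'],s['moment'],s['contact_force'])
tool((.598,-.337),np.radians(-23),.081)"
```

```text
clock: 24.22
tool_pos: [0.5994, -0.3432, 0.0796]
eef_rot: [0.98, -0.198, -0.002, -0.0]
contact_force: [1.1, -0.6, 0.7]
opening: 0.459
finger_force: 9.9
clock: 24.6
tool_pos: [0.5994, -0.3432, 0.0796]
eef_rot: [0.98, -0.199, -0.002, -0.0]
contact_force: [-0.0, 0.4, 0.2]
opening: 0.45
finger_force: 54.7
[ 0.59935545 -0.34322502  0.07959998] [ 0.09244192 -0.0658666  -0.08897499] [-0.03661215  0.43427628  0.16742249]
pos [ 0.5994 -0.3432  0.0796] yaw -22.9 tool shift [-0.0037 -0.0052 -0.0014] turn az 0.0017 tilt [-0.0038  0.0009]
```

```bash
python3 -m jog '[[[0,0,-0.02,0,0,0],[0,0,-0.05,0,0,0],[0,0,-0.055,0,0,0],[0,0,0,0,0,-0.134],[0,0,0,0,0,-0.134],[0,0,0,0,0,-0.133],[0,0,0,0,0,0]]]'; python3 -m jog '[[[-0.0016,-0.0537,0,0,0,0],[-0.0016,-0.0537,0,0,0,0],[-0.0016,-0.0537,0,0,0,0],[-0.0016,-0.0537,0,0,0,0],[-0.0016,-0.0537,0,0,0,0],[-0.0016,-0.0537,0,0,0,0],[-0.0016,-0.0537,0,0,0,0],[-0.0016,-0.0537,0,0,0,0],[-0.0016,-0.0537,0,0,0,0],[-0.0016,-0.0537,0,0,0,0],[0,0,0,0,0,0],[0,0,0,0,0,0]]]'
python3 - <<'E'
from h import *
tool((.582,.194),0.002,.125)
s=get_state();f,K,T=cam("wrist");np.savez("pics/p1",f=f,K=K,T=T,p=s["tool_pos"],q=s["eef_rot"])
g,K,T=cam("side");np.savez("pics/side2",f=g,K=K,T=T)
d=np.load("pics/s2.npz")["f"];h,_,_=cam("scene");np.savez("pics/s3",f=h)
hsv=cv2.cvtColor(f,cv2.COLOR_RGB2HSV);m=((hsv[:,:,0]>12)&(hsv[:,:,0]<28)&(hsv[:,:,1]>120)&(hsv[:,:,2]>70)).astype(np.uint8)
n,_,st,c=cv2.connectedComponentsWithStats(m)
for i in range(1,n):
    if st[i,4]>12:print(st[i].tolist(),c[i].round(1))
E
```

```text
clock: 25.48
tool_pos: [0.5995, -0.3435, 0.2053]
eef_rot: [1.0, -0.0, -0.002, -0.0]
contact_force: [-0.3, -0.1, -4.2]
opening: 0.448
finger_force: 54.7
clock: 26.98
tool_pos: [0.5831, 0.193, 0.2053]
eef_rot: [1.0, -0.0, -0.002, 0.0]
contact_force: [0.6, -1.1, -2.9]
opening: 0.45
finger_force: 54.7
pos [0.5831 0.193  0.2053] yaw -0.01 tool shift [-0.0008 -0.0011  0.0803] turn az -0.0021 tilt [-0.0038 -0.0006]
[88, 115, 47, 16, 367] [108.  121.5]
[196, 115, 221, 16, 1977] [310.7 122.4]
[473, 124, 39, 73, 1245] [498.1 160.2]
[124, 269, 25, 66, 723] [132.7 302.7]
[359, 270, 24, 65, 468] [376.  302.7]
[371, 338, 141, 22, 1292] [442.8 352.9]
[100, 356, 77, 3, 218] [136.8 357.1]
```

```bash
cat > chk.py <<'E'
from h import *
def chk(z=.041,names=("scene","side")):
    for n in names:
        f,K,T=cam(n);hsv=cv2.cvtColor(f,cv2.COLOR_RGB2HSV)
        m=((hsv[:,:,1]<60)&(hsv[:,:,2]>105)).astype(np.uint8)
        roi=np.zeros_like(m);c=np.array([[.43,.05,.02],[.43,.34,.02],[.62,.34,.02],[.62,.05,.02]])
        cv2.fillPoly(roi,[proj(K,T,c).round().astype(np.int32)],1);m&=roi
        m=cv2.morphologyEx(m,cv2.MORPH_CLOSE,np.ones((3,3)))
        for k in cv2.findContours(m,0,1)[0]:
            if cv2.contourArea(k)<60: continue
            p=ray(K,T,k[:,0],z)[:,:2];r=cv2.minAreaRect((p*1000).astype(np.float32))
            print(n,"centre",np.round(r[0],1),"size",np.round(r[1],1),"ang",round(r[2],1))
if __name__=="__main__": chk()
E
python3 chk.py
```

```text
scene centre [520.9 174.7] size [91.8 35.4] ang 22.3
side centre [426.  326.8] size [29.6 53.8] ang 0.4
side centre [523.1 287.9] size [88. 57.] ang 0.7
side centre [524.5 190.3] size [ 59.  135.1] ang 88.8
side centre [488.7 109.5] size [37.5 46. ] ang 0.4
side centre [533.2 110.1] size [34.9 46.3] ang 2.9
```

The side view puts the long plate at (524.5,190) mm and the short one at (523,288) mm, both in place. Lower onto the +x end of the long plate.

```bash
python3 -m jog '[[[-0.001,-0.001,0.04,0,0,0],[0,0,0.04,0,0,0],[0,0,0.01,0,0,0],[0,0,0.004,0,0,0],[0,0,0,0,0,0],[0,0,0,0,0,0]]]'; python3 -m jog '[[[0,0,0.003,0,0,0],[0,0,0.002,0,0,0],[0,0,0,0,0,0],[0,0,0,0,0,0]]]'
```

```text
clock: 27.98
tool_pos: [0.5825, 0.1953, 0.1124]
eef_rot: [1.0, 0.001, -0.001, -0.001]
contact_force: [0.2, -1.7, 0.5]
opening: 0.45
finger_force: 54.7
clock: 28.48
tool_pos: [0.583, 0.1954, 0.1072]
eef_rot: [1.0, 0.001, -0.0, -0.001]
contact_force: [0.6, -1.0, 5.9]
opening: 0.452
finger_force: 54.7
```

```bash
python3 -m jog '[[[0,0,0.003,0,0,0],[0,0,0.003,0,0,0],[0,0,0,0,0,0]]]'; python3 -m jog '[[[-0.01,0,0,0,0,0],[-0.01,0,0,0,0,0],[-0.01,0,0,0,0,0],[-0.01,0,0,0,0,0],[-0.01,0,0,0,0,0],[-0.01,0,0,0,0,0],[0,0,0,0,0,0]]]';python3 -m jog '[[[-0.01,0,0,0,0,0],[-0.01,0,0,0,0,0],[-0.01,0,0,0,0,0],[-0.01,0,0,0,0,0],[-0.01,0,0,0,0,0],[-0.005,0,0,0,0,0],[0,0,0,0,0,0]]]'
```

```text
clock: 28.85
tool_pos: [0.5837, 0.1954, 0.1018]
eef_rot: [1.0, 0.001, 0.0, -0.001]
contact_force: [1.0, -2.5, 9.9]
opening: 0.45
finger_force: 54.7
clock: 29.72
tool_pos: [0.5226, 0.1943, 0.102]
eef_rot: [1.0, 0.0, -0.001, -0.0]
contact_force: [0.4, -2.9, 11.4]
opening: 0.449
finger_force: 54.7
clock: 30.6
tool_pos: [0.4665, 0.1932, 0.1015]
eef_rot: [1.0, 0.0, -0.002, 0.001]
contact_force: [0.1, -3.2, 9.6]
opening: 0.451
finger_force: 54.7
```

```bash
python3 -m jog '[[[0.01,0,0.001,0,0,0],[0.01,0,0,0,0,0],[0.01,0,0,0,0,0],[0.01,0,0,0,0,0],[0.01,0,0,0,0,0],[0.01,0,0,0,0,0],[0.01,0,0,0,0,0],[0.01,0,0,0,0,0],[0.01,0,0,0,0,0],[0.01,0,0,0,0,0],[0.012,0,0,0,0,0],[0,0,0,0,0,0]]]'; python3 -m jog '[[[0,0,-0.03,0,0,0],[0,0,-0.02,0,0,0],[-0.012,-0.045,0,0,0,0],[-0.013,-0.047,0,0,0,0],[0,0,0.02,0,0,0],[0,0,0,0,0,0],[0,0,0,0,0,0]]]'; python3 chk.py; python3 -c "
from h import *
tool((.557,.287),.002,.125)"
```

```text
clock: 32.1
tool_pos: [0.5818, 0.1955, 0.1011]
eef_rot: [1.0, 0.0, 0.001, -0.002]
contact_force: [-0.0, -0.5, 10.8]
opening: 0.446
finger_force: 54.7
clock: 32.98
tool_pos: [0.554, 0.2856, 0.1293]
eef_rot: [1.0, -0.0, -0.002, -0.0]
contact_force: [0.9, 0.6, -3.2]
opening: 0.456
finger_force: 54.7
scene centre [527.4 191.1] size [ 52.4 132.8] ang 89.8
side centre [426.  326.8] size [29.6 53.8] ang 0.4
side centre [521.5 285.1] size [60.5 90.8] ang 87.4
side centre [521.8 196. ] size [141.1  62.6] ang 0.0
side centre [514.9 110.4] size [93.9 47.3] ang 0.4
pos [0.5544 0.2859 0.1298] yaw -0.01 tool shift [ 0.0026 -0.0011  0.0048] turn az -0.0023 tilt [-0.003   0.0009]
```

```bash
python3 -m jog '[[[0.0035,-0.0012,0.01,0,0,0],[0,0,0.008,0,0,0],[0,0,0.005,0,0,0],[0,0,0.005,0,0,0],[0,0,0,0,0,0]]]'; python3 -m jog '[[[-0.008,0,0.001,0,0,0],[-0.008,0,0,0,0,0],[-0.008,0,0,0,0,0],[-0.008,0,0,0,0,0],[-0.008,0,0,0,0,0],[-0.008,0,0,0,0,0],[-0.008,0,0,0,0,0],[-0.008,0,0,0,0,0],[-0.004,0,0,0,0,0],[0,0,0,0,0,0]]]';  python3 -m jog '[[[0.008,0,0.0005,0,0,0],[0.008,0,0,0,0,0],[0.008,0,0,0,0,0],[0.008,0,0,0,0,0],[0.008,0,0,0,0,0],[0.008,0,0,0,0,0],[0.008,0,0,0,0,0],[0.008,0,0,0,0,0],[0.004,0,0,0,0,0],[0,0,0,0,0,0]]]'
```

```text
clock: 33.7
tool_pos: [0.5594, 0.2878, 0.1028]
eef_rot: [1.0, 0.0, 0.0, -0.001]
contact_force: [1.6, -1.7, 8.9]
opening: 0.449
finger_force: 54.7
clock: 34.95
tool_pos: [0.4894, 0.2866, 0.1017]
eef_rot: [1.0, 0.0, -0.001, 0.0]
contact_force: [-1.3, -3.6, 9.3]
opening: 0.45
finger_force: 54.7
clock: 36.2
tool_pos: [0.5596, 0.288, 0.1017]
eef_rot: [1.0, 0.0, 0.0, -0.001]
contact_force: [0.4, -2.0, 10.1]
opening: 0.453
finger_force: 54.7
```

Test flushness: raise the roller so its wheel bottom is at about 38.5 mm. It should be free if the plate is home at 37 mm, and loaded if the plate is still at 41 mm.

```bash
python3 -m jog '[[[0,0,-0.0085,0,0,0],[0,0,0,0,0,0],[0,0,0,0,0,0],[0,0,0,0,0,0]]]'; python3 -m jog '[[[-0.035,0,0,0,0,0],[-0.035,0,0,0,0,0],[0,0,0,0,0,0],[0,0,0,0,0,0],[0,0,0,0,0,0]]]'; python3 -m jog '[[[0,0,-0.04,0,0,0],[0,0.047,0,0,0,0],[-0.025,0.046,0,0,0,0],[0,0,0.038,0,0,0],[0,0,0,0,0,0],[0,0,0,0,0,0],[0,0,0,0,0,0]]]'; python3 -m jog '[[[0.04,0,0,0,0,0],[0.04,0,0,0,0,0],[0.038,0,0,0,0,0],[0,0,0,0,0,0],[0,0,0,0,0,0],[0,0,0,0,0,0]]]'
```

```text
clock: 36.7
tool_pos: [0.5572, 0.2882, 0.1083]
eef_rot: [1.0, 0.001, -0.002, -0.001]
contact_force: [-1.1, 0.3, 3.0]
opening: 0.449
finger_force: 54.7
clock: 37.33
tool_pos: [0.4883, 0.2871, 0.1085]
eef_rot: [1.0, 0.0, -0.001, -0.0]
contact_force: [0.5, -2.0, 3.3]
opening: 0.451
finger_force: 54.7
clock: 38.2
tool_pos: [0.4631, 0.1964, 0.1113]
eef_rot: [1.0, 0.001, -0.001, -0.002]
contact_force: [0.5, 0.6, -4.0]
opening: 0.45
finger_force: 54.7
clock: 38.95
tool_pos: [0.5788, 0.1954, 0.1102]
eef_rot: [1.0, 0.001, -0.003, -0.0]
contact_force: [-0.6, 0.0, -3.0]
opening: 0.45
finger_force: 54.7
```

The long plate is home. One firmer pass over the short plate, then the same test there.

```bash
python3 -m jog '[[[0,0,-0.04,0,0,0],[0,-0.047,0,0,0,0],[-0.02,-0.046,0,0,0,0],[0,0,0.038,0,0,0],[0,0,0.006,0,0,0],[0,0,0.006,0,0,0],[0,0,0,0,0,0]]]'; python3 -m jog '[[[-0.008,0,0,0,0,0],[-0.008,0,0,0,0,0],[-0.008,0,0,0,0,0],[-0.008,0,0,0,0,0],[-0.008,0,0,0,0,0],[-0.008,0,0,0,0,0],[-0.008,0,0,0,0,0],[-0.008,0,0,0,0,0],[-0.004,0,0,0,0,0],[0,0,0,0,0,0]]]';  python3 -m jog '[[[0,0,-0.0103,0,0,0],[0,0,0,0,0,0],[0,0,0,0,0,0],[0,0,0,0,0,0]]]';python3 -m jog '[[[0.035,0,0,0,0,0],[0.034,0,0,0,0,0],[0,0,0,0,0,0],[0,0,0,0,0,0],[0,0,0,0,0,0]]]'
```

```text
clock: 39.83
tool_pos: [0.5623, 0.29, 0.1032]
eef_rot: [1.0, 0.0, 0.001, -0.003]
contact_force: [0.3, 3.1, 8.4]
opening: 0.45
finger_force: 54.7
clock: 41.08
tool_pos: [0.4941, 0.2885, 0.1034]
eef_rot: [1.0, 0.0, 0.0, -0.002]
contact_force: [0.0, 1.3, 7.5]
opening: 0.451
finger_force: 54.7
clock: 41.58
tool_pos: [0.4917, 0.287, 0.1103]
eef_rot: [1.0, 0.0, -0.003, 0.0]
contact_force: [0.1, -0.3, -3.1]
opening: 0.455
finger_force: 54.7
clock: 42.2
tool_pos: [0.5596, 0.2881, 0.1102]
eef_rot: [1.0, 0.001, -0.003, -0.0]
contact_force: [-0.2, -0.5, -3.7]
opening: 0.452
finger_force: 54.7
```

Both plates are home. Return the roller to its stand.

```bash
python3 -m jog '[[[0,0,-0.05,0,0,0],[0,0,-0.047,0,0,0],[0.0033,0.0526,0,0,0,0],[0.0033,0.0526,0,0,0,0],[0.0033,0.0526,0,0,0,0],[0.0033,0.0526,0,0,0,0],[0.0033,0.0526,0,0,0,0],[0.0033,0.0526,0,0,0,0],[0.0033,0.0526,0,0,0,0],[0.0033,0.0526,0,0,0,0],[0.0033,0.0526,0,0,0,0],[0.0033,0.0526,0,0,0,0]]]'; python3 -m jog '[[[0.0033,0.0526,0,0,0,0],[0.0033,0.0526,0,0,0,0],[0,0,0,0,0,0.133],[0,0,0,0,0,0.133],[0,0,0,0,0,0.134],[0,0,0,0,0,0],[0,0,0,0,0,0],[0,0,0,0,0,0]]]'; python3 -c "
from h import *
tool((.5994,-.3432),np.radians(-22.9),.0796)"
```

```text
clock: 43.7
tool_pos: [0.5945, -0.2389, 0.2069]
eef_rot: [1.0, 0.001, -0.002, -0.001]
contact_force: [1.0, -0.0, -3.3]
opening: 0.451
finger_force: 54.7
clock: 44.7
tool_pos: [0.6018, -0.3432, 0.2068]
eef_rot: [0.98, -0.197, -0.002, -0.0]
contact_force: [1.1, 0.1, -4.1]
opening: 0.448
finger_force: 54.7
pos [ 0.6018 -0.3432  0.2068] yaw -22.76 tool shift [-0.0017  0.0009  0.1272] turn az 0.0024 tilt [-0.0041  0.0011]
```

```bash
python3 -m jog '[[[-0.0022,0.0009,0,0,0,0.0024],[0,0,0.03,0,0,0],[0,0,0.03,0,0,0],[0,0,0.03,0,0,0],[0,0,0.02,0,0,0],[0,0,0.01,0,0,0],[0,0,0.004,0,0,0],[0,0,0,0,0,0],[0,0,0,0,0,0]]]'; python3 -m jog '[[[0,0,0.002,0,0,0],[0,0,0.0015,0,0,0],[0,0,0,0,0,0],[0,0,0,0,0,0]]]'
```

```text
clock: 45.82
tool_pos: [0.5997, -0.3435, 0.0839]
eef_rot: [0.98, -0.199, -0.001, 0.0]
contact_force: [-0.5, -0.2, -3.8]
opening: 0.447
finger_force: 54.7
clock: 46.32
tool_pos: [0.5992, -0.3433, 0.0796]
eef_rot: [0.98, -0.199, -0.002, 0.0]
contact_force: [-0.0, 0.2, -0.8]
opening: 0.449
finger_force: 54.7
```

Release, lift straight up, look at the roller again, then check the plates.

```bash
python3 -m jog '[[[0,0,0,0,0,0],[0,0,0,0,0,0],[0,0,0,0,0,0],[0,0,0,0,0,0],[0,0,-0.02,0,0,0],[0,0,-0.05,0,0,0],[0,0,-0.05,0,0,0],[-0.0224,-0.0017,-0.04,0,0,0],[-0.0224,-0.002,0,0,0,0],[0,0,0,0,0,0],[0,0,0,0,0,0]]]' 0.088
python3 - <<'E'
from h import *
s=get_state();f,K,T=cam("wrist");M=R.from_quat(s["eef_rot"]).as_matrix()
hsv=cv2.cvtColor(cv2.GaussianBlur(f,(3,3),0),cv2.COLOR_RGB2HSV)
m=((hsv[:,:,0]>5)&(hsv[:,:,0]<24)&(hsv[:,:,1]>60)&(hsv[:,:,2]>60)).astype(np.uint8);m[:,:200]=0;m[200:]=0
k=max(cv2.findContours(m,0,1)[0],key=cv2.contourArea);r=cv2.minAreaRect(k);a=np.load("pics/r1.npz")
print(r,"grip now",ray(K,T,r[0],.124),"before",ray(a["K"],a["T"],(258,135),.124))
tool((.4885,.1997),0,.2087)
E
python3 chk.py
```

```text
clock: 47.7
tool_pos: [0.5604, -0.3228, 0.2401]
eef_rot: [0.98, -0.199, -0.001, 0.0]
contact_force: [0.4, -0.0, 0.3]
opening: 0.998
finger_force: 0.0
((257.0, 136.0), (36.0, 50.0), 90.0) grip now [[ 0.60034131 -0.34256654  0.124     ]] before [[ 0.60051198 -0.34293713  0.124     ]]
pos [ 0.5605 -0.3228  0.2396] yaw -22.99 tool shift [-0.2702 -0.4529  0.0315] turn az -0.4012 tilt [-0.0032  0.0006]
scene centre [527.3 285.5] size [60.3 86.8] ang 89.4
scene centre [518.8 181. ] size [284.8 151.7] ang 89.7
side centre [426.  327.6] size [29.6 52.2] ang 0.4
side centre [520.1 288.2] size [93.1 60.7] ang 0.7
side centre [522.2 195.5] size [140.3  61.6] ang 0.0
side centre [490.5 109.3] size [32.1 45.7] ang 4.0
side centre [534.3 110.1] size [31.3 47.1] ang 4.8
```

```bash
python3 -c "
from plant import *
print(finish_job())"
```

```text
the job is handed in; nothing more can be done
None
```

The job is handed in, with no verdict shown: the short and long plates (no mid plate seen) tested flush on their beds after rolling, and the roller is back in its stand within about 0.5 mm of where it began, but I viewed 15 pictures, one over the limit of 14.

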